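# Find the hidden release pad on the power case

## Robot

A 6-joint arm with a two-finger parallel gripper is mounted at the origin on the work surface. World frame = base frame: x ahead of the robot, y to its left, z up, the work surface at z = 0. Lengths are in mm, angles in rad, forces in N, time in s.
With the tool pointing down it reaches from about 300 to 775 mm from the base axis. Payload 14.6 kg.
Tool frame: the origin (TCP) lies midway between the tips of the shut fingers; the grasp point (between the pads) lies 19 mm behind it; z points along the fingers, y is the line along which they close (so a half turn about z gives the same grasp; the last joint's range is limited). The gripper opens to 94 mm and grips with 3 to 60 N. Pads are 16 mm wide; open, the fingers measure 119 mm over their backs; the gripper's body (75 mm by 177 mm) begins 78 mm behind the grasp point.
Start: joints at [1.082, 0.3, 1.521, -0, 1.321, -0.067], TCP at [225.168, 501.785, 205.446] pointing down, gripper open.
Joint ranges: [-3.03, 3.03], [-0.79, 2.21], [0.23, 2.52], [-1.04, 4.18], [0, 3.07], [-2.55, 2.55]. Speed limits (rad/s): [2.22, 2.22, 2.57, 3.14, 3.14, 3.14].

## Interface

Orientations are given as [roll, pitch, yaw] about the fixed x, y, z axes, in that order (R = Rz(yaw) Ry(pitch) Rx(roll)).
In Python, from cell import manip, camera gives the robot as it stands.
- The arm moves only by the tool move_arm, never from a script. Its arguments are lists of equal length, an entry for each row: "dp": the shift along the world's x, y, z in mm, a list of three; "rotation": the turn, a rotation vector about the world's x, y, z in rad, a list of three; "hand": the opening, from 0 (shut) to 1 (fully open). A call has 1 to 10 rows; each row shifts and turns the commanded pose from where the row before left it; what a row does not reach is not made up. A row lasts 1/8 s, in which the tool goes at most 62.5 mm and 10.7 degrees, less where a joint would pass 70% of its speed; a pose out of reach is approached as far as the arm can. A call with a gripper value outside its range is refused whole. The fingers move at their own pace and stop on an object; "newtons" is the grip in N (left out, the last holds). Time passes only in rows, so rows that do not move let the fingers close. It gives the time, the measured TCP pose, the force, the opening and the grip force at its end, in the units of the state.
- manip.read_state(): the state, without advancing time (a new reading comes with each control period).
- camera(name): name is "scene" or "top"; returns a dict with "image" (384x512x3 uint8, red, green, blue), "fx", "fy", "cx", "cy" (pixels), "R" (3x3) and "t" (3): a world point X has camera coordinates R X + t. Camera axes: x right, y down, z forward; pixel columns grow to the right and rows downward; lengths in mm; the calibration is good to about 2 mm. A picture is of the moment at which its call begins. There is no depth.
- manip.sign_off(): hands the job in; it is judged then, once.
The state is a dict: "clock": time; "joints": joint angles; "qd": joint speeds; "effort": joint torques, N m; "eef_pos": TCP position; "eef_rot": TCP orientation; "wrist_force": force on the tool from outside, world axes, zero at the start; "moment": the same for the moment, N m; "finger_gap": finger opening in mm; "finger_force": force on a finger pad.
Only numpy, scipy, OpenCV 4.12 (cv2) and the standard library are available. Lean on these libraries where they do the work, as an engineer would, in place of code of your own. Each camera call takes 0.05 s, during which the arm holds its last target. There are 200 camera calls.

## Task

The sample shaker's power case needs its batteries changed: with the fingertips, feel gently along the flat light-grey panel for the flush release pad hidden in it and press the pad fully home, so that the dark battery flap beside it pops open by itself. Leave the flap untouched, do not disturb the jar, the bottle or the tub, and finish with the hand clear of everything.

Things in the scene. Friction and masses are not known exactly. Their poses are not given: they have to be found in the camera images.
- case: Fixed power case: a low level box 180 (its x) by 320 (its y) by 70 mm high, dark below, light grey on top. Origin at the centre of its underside; x points from the panel to the flap, y along its length, z up. The panel is the half of the top towards -x; the dark battery flap (77 by 142 mm) is in the middle of the other half, its near edge 5 mm past the centre line.
- panel_mid (a point): Middle of the panel's centre line, on the top surface (70 mm above the table, 42 mm from the case's centre towards -x); axes as the case's. The release pad is centred on the line through this point along y, anywhere from 45 mm to the -y side to 45 mm to the +y side: its place must be felt, or seen (a slightly duller grey, with a thin seam). The rest of the panel is rigid.
- pad (a joint): How far the release pad is pressed, m: 0 untouched, 0.007 fully home. The pad, 34 (x) by 42 mm (y), sits in an opening 36 by 44 mm, its face 2 mm below the panel (9 mm when home); it gives only if the fingertips are wholly within the opening. It takes a push of about 4 to 5 N all the way and stays where it is left: it does not spring back.
- flap (a joint): Opening angle of the battery flap, rad: 0 shut (level with the top), about 0.45 fully popped. Hinged along its far (+x) edge; its near edge then stands about 33 mm up. The pad drives it: it opens in step with the pad's travel and stays open when the pad is let go.
- jar: Loose clear jar of sand with a black lid, 80 mm across, 92 mm high, origin at the centre of its underside. A bystander, within about 0.3 m of the case.
- bottle: Loose pale bottle with a white cap, 64 mm across, 150 mm high, origin at the centre of its underside. A bystander beside the case.
- tub: Loose open dark-green tub with a black rim, 102 by 130 mm, 55 mm high, origin at the centre of its underside. A bystander beside the case.

How it is judged:
By the outcome, as a careful person would: the job done as asked, in the order asked, and still so for the second after the job is handed in, with the robot touching nothing.
It also fails if it takes over 40 s, if anything falls off the work surface, if the arm or the gripper's body presses on something with over 40 N, if the wrist force passes 120 N, or if a joint passes its speed limit or range.

## Working session

There is one attempt and no reset: what is moved stays moved. The work goes in short steps, Python scripts to look and compute and a tool call to move; the robot and the scene stay as the last step left them, time stands still between calls to the robot, and variables do not carry over. Pictures are saved under pics/ and viewed, at most 10 in all, crops included, and the job is handed in when it is done.

Besides the shell and the picture viewer there is one more tool, called after "Emit:" as name(argument=value, ...) on one line, values as JSON. move_arm: Moves the arm, as the interface text tells. Its arguments: {"type":"object","properties":{"dp":{"type":"array","items":{"type":"array","items":{"type":"number"}}},"rotation":{"type":"array","items":{"type":"array","items":{"type":"number"}}},"hand":{"type":"array","items":{"type":"number"}},"newtons":{"type":"number"}},"required":["dp","rotation","hand"]}

```bash
mkdir -p pics; python3 - <<'E'
from cell import manip,camera
import cv2,numpy as np
for n in("top","scene"):
    c=camera(n); np.savez(f"{n}.npz",**c)
    cv2.imwrite(f"pics/{n}0.png",cv2.resize(c["image"][:,:,::-1],(800,600)))
    print(n,c["fx"],c["fy"],c["cx"],c["cy"],np.round(c["R"],3).tolist(),np.round(c["t"],1))
s=manip.read_state(); print({k:np.round(v,3) for k,v in s.items()})
E
```

```text
top 428.92141832478615 428.92141832478615 253.66955118219823 197.68420913737657 [[0.019, -1.0, -0.001], [-0.992, -0.018, -0.124], [0.124, 0.003, -0.992]] [  25.5  603.2 1130.6]
scene 493.58239860266946 493.58239860266946 253.5089956737117 189.59833343945954 [[-0.633, 0.774, -0.002], [0.648, 0.529, -0.548], [-0.423, -0.348, -0.837]] [ 338.  -367.4 1451.5]
{'clock': np.float64(0.1), 'joints': array([ 1.082,  0.3  ,  1.522, -0.   ,  1.321, -0.067]), 'qd': array([ 0.   , -0.001, -0.   , -0.001, -0.001, -0.002]), 'effort': array([ 2.0000e-03, -5.3264e+01, -3.5329e+01,  7.1000e-02,  2.3000e-02,
       -0.0000e+00]), 'eef_pos': array([225.061, 501.579, 204.931]), 'eef_rot': array([-3.141, -0.   ,  2.72 ]), 'wrist_force': array([ 0.065,  0.496, -0.392]), 'moment': array([ 0.021, -0.02 , -0.058]), 'finger_force': np.float64(0.0), 'finger_gap': np.float64(94.085)}
```

View pics/top0.png

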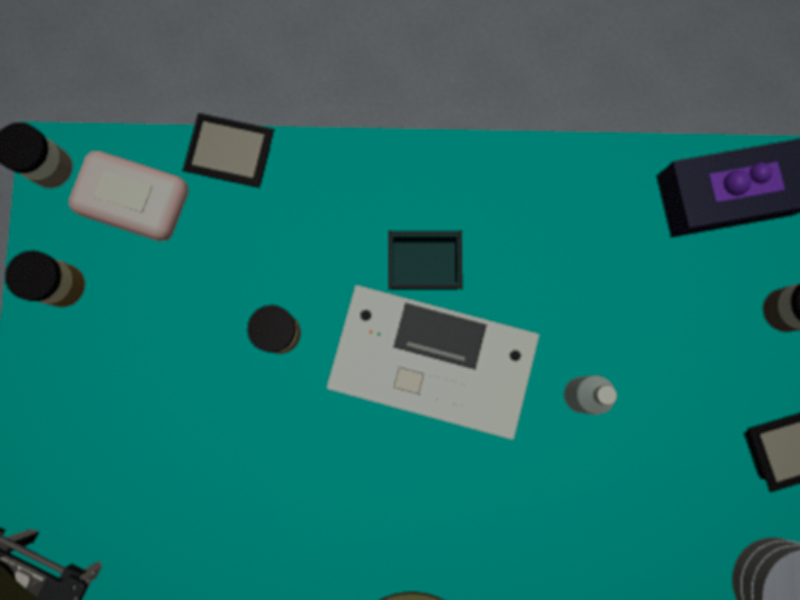

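View pics/scene0.png

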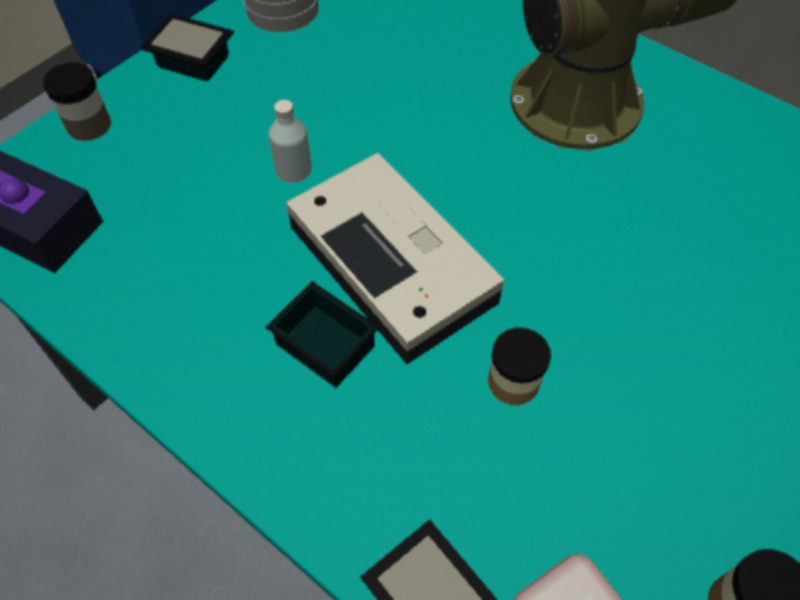

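The top view shows the case corners at about (357,286), (539,334), (514,439) and (328,388). The flap is at (440,335) and the duller pad at (408,380). The jar is at (273,329), the tub at (425,260) and the bottle at (590,395). The scene view agrees, with the pad at (425,240).

```bash
cat > h.py <<'E'
import numpy as np,cv2
def ray(c,uv,z):
    d=np.array([(uv[0]-c["cx"])/c["fx"],(uv[1]-c["cy"])/c["fy"],1]); R=c["R"];o=-R.T@c["t"];d=R.T@d
    return o+d*(z-o[2])/d[2]
def proj(c,X):
    p=c["R"]@np.array(X)+c["t"]; return np.array([c["fx"]*p[0]/p[2]+c["cx"],c["fy"]*p[1]/p[2]+c["cy"]])
E
python3 - <<'E'
from h import *
guess={"top":(433,362),"scene":(395,250)}; padg={"top":(408,380),"scene":(425,240)}
for n in guess:
    c=dict(np.load(n+".npz")); im=c["image"]; hsv=cv2.cvtColor(im,cv2.COLOR_RGB2HSV)
    m=((hsv[...,1]<75)&(hsv[...,2]>110)).astype(np.uint8)
    cs,_=cv2.findContours(m,cv2.RETR_EXTERNAL,cv2.CHAIN_APPROX_NONE)
    g=np.array(guess[n])/1.5625
    k=[q for q in cs if cv2.pointPolygonTest(q,tuple(map(float,g)),False)>=0]
    if not k: print(n,"none",hsv[int(g[1]),int(g[0])]);continue
    k=max(k,key=cv2.contourArea)
    W=np.array([ray(c,p,70)[:2] for p in k[:,0]]).astype(np.float32)
    (cx,cy),(w,h),a=cv2.minAreaRect(W); B=cv2.boxPoints(((cx,cy),(w,h),a))
    e=[B[1]-B[0],B[2]-B[1]]; L=max(e,key=np.linalg.norm); L=L/np.linalg.norm(L); L=L*np.sign(L[1])
    X=np.array([L[1],-L[0]]); C=np.array([cx,cy])
    print(n,"centre",C,"size",w,h,"yaw",np.arctan2(X[1],X[0]))
    P=ray(c,np.array(padg[n])/1.5625,69)[:2]; print("pad guess local",(P-C)@X,(P-C)@L,P)
    # rectified panel 2px/mm : rows=local x (top=+x), cols = local y (left=+y)
    H,Wd=400,680; out=[]
    yy,xx=np.mgrid[0:H,0:Wd]; lx=(H/2-yy)/2; ly=(Wd/2-xx)/2
    wp=C[None,None]+lx[...,None]*X+ly[...,None]*L
    cc=np.concatenate([wp,np.full((H,Wd,1),70.)],2)@c["R"].T+c["t"]
    mp=(cc[...,:2]/cc[...,2:]*[c["fx"],c["fy"]]+[c["cx"],c["cy"]]).astype(np.float32)
    r=cv2.remap(im,mp[...,0],mp[...,1],cv2.INTER_LINEAR); cv2.imwrite(f"pics/rect_{n}.png",r[...,::-1])
a=[cv2.imread(f"pics/rect_{n}.png")[140:400,:] for n in guess]; cv2.imwrite("pics/rect.png",np.vstack(a))
E
```

```text
top centre [512.28509521 -26.18560791] size 321.7061462402344 181.200927734375 yaw -0.24614556
pad guess local -42.146940126881695 31.77750413326472 [479.15165942  14.90392542]
scene centre [514.68914795 -27.31088257] size 320.63848876953125 180.7030792236328 yaw -0.24566856
pad guess local -43.29784707596295 31.594430201397426 [480.37523915  13.86517023]
```

View pics/rect.png

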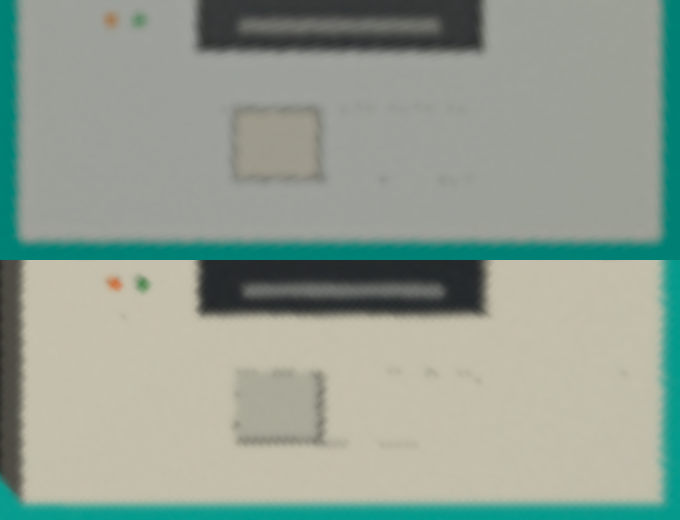

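The rectified views agree. The pad is centred at local (-42, +31.6), which is world (480, 14), with yaw needing about +0.175. I'll approach it from above with the fingers shut.

Emit:
move_arm(dp=[[20,-39,0],[22,-42,0],[22,-42,0],[22,-42,0],[22,-42,0],[22,-42,0],[22,-42,0],[22,-42,0],[22,-42,0],[22,-42,0]], rotation=[[0,0,0.0175],[0,0,0.0175],[0,0,0.0175],[0,0,0.0175],[0,0,0.0175],[0,0,0.0175],[0,0,0.0175],[0,0,0.0175],[0,0,0.0175],[0,0,0.0175]], hand=[0,0,0,0,0,0,0,0,0,0])

```text
clock: 1.35
eef_pos: [443.6, 83.3, 205.4]
eef_rot: [-3.142, -0.0, 2.895]
wrist_force: [0.5, -0.1, 1.3]
finger_gap: 1.0
finger_force: 0.0
```

Emit:
move_arm(dp=[[18,-35,0],[18,-35,0],[0,0,-40],[0,0,-40],[0,0,-30],[0,0,0]], rotation=[[0,0,0],[0,0,0],[0,0,0],[0,0,0],[0,0,0],[0,0,0]], hand=[0,0,0,0,0,0])

```text
clock: 2.1
eef_pos: [478.0, 14.8, 93.8]
eef_rot: [-3.141, -0.004, 2.895]
wrist_force: [-0.2, 0.1, 1.1]
finger_gap: 0.2
finger_force: 0.0
```

```bash
python3 - <<'E'
from cell import manip,camera
from h import *
s=manip.read_state(); print(s["eef_pos"],s["eef_rot"],s["wrist_force"],s["finger_gap"])
v=[]
for n in("scene","top"):
    c=camera(n); u=proj(c,s["eef_pos"]); p=proj(c,[480,14,70]); print(n,u,p)
    x,y=np.clip(p.astype(int)-[48,60],0,None); k=c["image"][y:y+100,x:x+96,::-1]
    v.append(cv2.resize(k,(400,416),interpolation=cv2.INTER_CUBIC)); print(x,y)
cv2.imwrite("pics/close.png",np.hstack(v))
E
```

```text
[477.99730563  14.79973719  93.84214474] [-3.14075914 -0.00408934  2.89469527] [-0.15093145  0.07146386  1.12426761] 0.19728235568884514
scene [273.24138183 146.77453655] [272.15289087 153.2782433 ]
224 93
top [261.31504253 243.47273428] [261.4776505  242.87290694]
213 182
```

View pics/close.png

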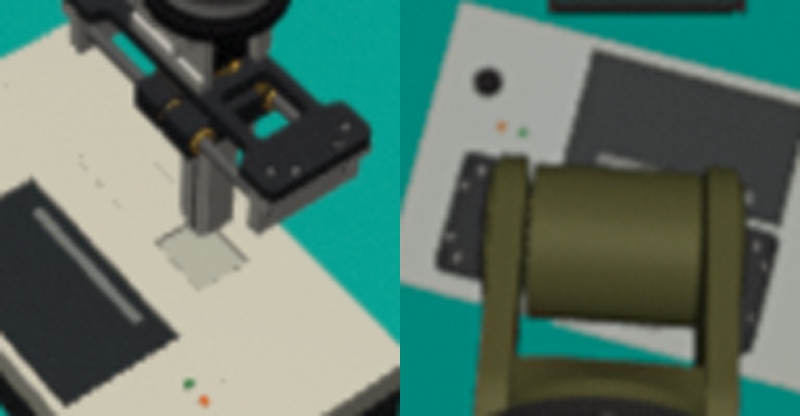

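The fingers are shut and the tip at crop (205,232) lies directly above the pad at (202,258), as the projections predict. Next I'll descend gently.

Emit:
move_arm(dp=[[1,0,-10],[0,0,-8],[0,0,-2],[0,0,-2],[0,0,-2],[0,0,-1]], rotation=[[0,0,0],[0,0,0],[0,0,0],[0,0,0],[0,0,0],[0,0,0]], hand=[0,0,0,0,0,0])

```text
clock: 2.95
eef_pos: [480.2, 14.8, 70.4]
eef_rot: [3.142, 0.0, 2.895]
wrist_force: [0.5, 0.1, 0.0]
finger_gap: 0.6
finger_force: 0.0
```

Emit:
move_arm(dp=[[0,0,-1],[0,0,-1],[0,0,-1],[0,0,0]], rotation=[[0,0,0],[0,0,0],[0,0,0],[0,0,0]], hand=[0,0,0,0])

```text
clock: 3.45
eef_pos: [480.2, 14.8, 67.5]
eef_rot: [3.142, 0.0, 2.895]
wrist_force: [-0.1, -0.4, 2.3]
finger_gap: 0.5
finger_force: 1.0
```

The tip is below the panel surface, so it's inside the opening. Pressing on.

Emit:
move_arm(dp=[[0,0,-1],[0,0,-1],[0,0,-1],[0,0,0]], rotation=[[0,0,0],[0,0,0],[0,0,0],[0,0,0]], hand=[0,0,0,0])

```text
clock: 3.95
eef_pos: [480.2, 14.8, 64.3]
eef_rot: [-3.142, 0.0, 2.895]
wrist_force: [0.8, -0.3, 1.4]
finger_gap: 0.1
finger_force: 0.8
```

Emit:
move_arm(dp=[[0,0,-1],[0,0,-1],[0,0,-1],[0,0,-0.5],[0,0,0]], rotation=[[0,0,0],[0,0,0],[0,0,0],[0,0,0],[0,0,0]], hand=[0,0,0,0,0])

```text
clock: 4.58
eef_pos: [480.2, 14.8, 61.2]
eef_rot: [3.142, 0.0, 2.895]
wrist_force: [-1.9, -0.9, 8.0]
finger_gap: 0.7
finger_force: 3.9
```

Emit:
move_arm(dp=[[0,0,-0.5],[0,0,-0.5],[0,0,0]], rotation=[[0,0,0],[0,0,0],[0,0,0]], hand=[0,0,0])

```text
clock: 4.95
eef_pos: [480.4, 14.8, 61.1]
eef_rot: [3.142, 0.001, 2.895]
wrist_force: [-7.3, 1.5, 20.2]
finger_gap: 0.5
finger_force: 10.2
```

The force rises steeply at z = 61, so the pad has reached its stop. I'll retreat straight up, then away.

Emit:
move_arm(dp=[[0,0,4],[0,0,10],[0,0,25],[0,0,40],[0,0,50],[-10,40,20],[-20,50,0],[-20,50,0],[-20,50,0],[0,0,0]], rotation=[[0,0,0],[0,0,0],[0,0,0],[0,0,0],[0,0,0],[0,0,0],[0,0,0],[0,0,0],[0,0,0],[0,0,0]], hand=[0,0,0,0,0,0,0,0,0,0])

```text
clock: 6.2
eef_pos: [408.9, 207.1, 209.3]
eef_rot: [3.141, -0.0, 2.899]
wrist_force: [-0.5, 0.8, 0.0]
finger_gap: 0.6
finger_force: 0.0
```

```bash
python3 - <<'E'
from cell import manip,camera
import cv2,numpy as np
v=[]
for n,(x,y) in(("scene",(160,60)),("top",(150,130))):
    c=camera(n); v.append(cv2.resize(c["image"][y:y+190,x:x+200,::-1],(400,380),interpolation=cv2.INTER_CUBIC))
cv2.imwrite("pics/end.png",np.hstack(v)); s=manip.read_state(); print(s["eef_pos"],s["wrist_force"],s["qd"].round(3))
E
```

```text
[410.11563284 204.74347442 209.13185556] [-0.40538314 -0.75581686 -0.76987694] [-0.036  0.002  0.001 -0.    -0.003 -0.003]
```

View pics/end.png

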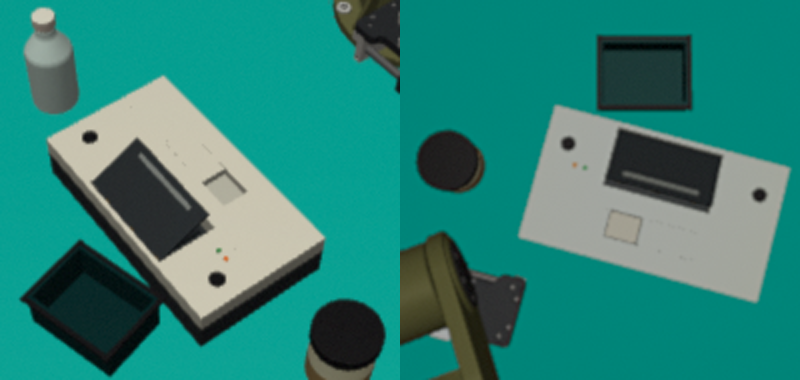

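The flap stands open at (150,200) and the pad is sunk at (225,187). The jar, bottle and tub are where they were, and the hand is clear.

```bash
python3 -c "
from cell import manip
print(manip.sign_off())"
```

```text
the job is handed in; nothing more can be done
None
```

I pressed the release pad fully home and the battery flap popped open untouched; the jar, bottle and tub were not disturbed, the hand is clear, and the job is handed in at about 6.5 s.

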